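Hang the small pail on the adjustable twin hook

ROBOT

A 7-joint arm with a two-finger parallel gripper is mounted at the origin on the work surface; the furniture and walls round the work are solid. World frame = base frame: x ahead of the robot, y to its left, z up, the work surface at z = 0. Lengths are in m, angles in rad, forces in N, time in s.
With the tool pointing down it reaches from about 0.4 to 0.85 m from the base axis. Payload 10.4 kg.
Tool frame: the origin (TCP) lies on the centre line of the jaws, within the pads' length; the fingertips stand 25 mm ahead of it and the grasp point (between the pads) lies 6 mm ahead of it; z points along the fingers, y is the direction in which the jaws open and shut (so a half turn about z gives the same grasp; the last joint's range is limited). The gripper opens to 85 mm and grips with 20 to 120 N. Pads are 22 mm wide; open, the fingers measure 114 mm over their backs; the gripper's body (76 mm by 85 mm) begins 54 mm behind the grasp point. The pads swing forward as they close: fully open they stand 13 mm farther back than shut.
Start: joints at [1.147, 0.332, -0.065, 1.46, 0.022, 1.35, -0.088], TCP at [0.244, -0.575, 0.256] pointing down, gripper open.
Joint ranges: [-2.6, 2.6], [-0.5, 2.12], [-1.47, 1.34], [0.16, 2.42], [-1.27, 4.41], [0.06, 2.06], [-2.6, 2.6]. Speed limits (rad/s): [2.22, 2.22, 2.79, 2.79, 3.14, 3.14, 3.14].

INTERFACE

Orientations are given as a unit quaternion [x, y, z, w].
In Python, from station import robot, hand, observe, read_camera, get_calibration gives the robot as it stands. Calls block until the motion is done:
- robot.movep(position, orientation): joint-space move of the TCP to a pose.
- robot.move_l(position, frame=None, vel=0.15, f_stop=None): straight line of the TCP; frame=None keeps the orientation; vel is the mean speed in m/s. With f_stop (N) it stops when the force on the tool has changed by that much, and returns True; else False.
- robot.move_j(angles): joint-space move.
- hand.command_gripper(opening, f_grip=None): finger opening in m; f_grip is the grip in N (None keeps the last); returns when the fingers have stopped.
- robot.dwell(seconds).
- robot.inverse_kinematics(position, orientation): joint angles nearest the present ones, or None.
- observe(): the state.
- read_camera(name): name is "side" or "top" or "wrist"; returns the picture (384x512x3 uint8, red, green, blue); there is no depth.
- get_calibration(name): a dict with "vfov" (degrees; the focal length in pixels is half the picture's height over the tangent of half this angle, whatever the lens; pixels are square), "cx", "cy" (the principal point, pixels), "R" (3x3) and "t" (3): a world point X has camera coordinates R X + t; the wrist camera has in their place "tool_from_camera" (4x4, takes a point from camera to tool coordinates, whose origin is the TCP and whose axes are the flange's). Camera axes: x right, y down, z forward; pixel columns grow to the right and rows downward; lengths in m; the calibration is good to about 2 mm. The wrist camera is an equidistant fisheye: a pixel r from the principal point sees the ray r / f radians off the axis. A picture is of the moment at which its call begins: read the wrist's pose just before it. get_calibration takes no time and is no camera call.
A pose or a line that the arm cannot do raises robot.Unreachable and nothing moves.
- robot.close_job(): hands the job in, once; it reports no verdict.
The state is a dict: "time": time; "joint_pos": joint angles; "qd": joint speeds; "effort": joint torques, N m; "eef_pos": TCP position; "eef_rot": TCP orientation; "contact_force": force on the tool from outside, world axes, zero at the start; "torque": the same for the moment, N m; "opening": finger opening in m.
Only numpy, scipy, OpenCV 4.12 (cv2) and the standard library are available. Lean on these libraries where they do the work, as an engineer would, in place of code of your own. Each camera call takes 0.05 s, during which the arm holds its last target. There are 200 camera calls.

TASK

Swing the pail's flat-lying bail up until it is upright while the pail still stands on the bench, then lift the pail by the bail and hang it on the hanger, so that the bail has dropped fully into the notches of both prongs and the pail hangs free and still. Feel your way in: the hanger's reach has been reset by hand and the bail must never be forced or banged against the prongs, nor the pail tipped over; leave the small things on the bench where they are.

Things in the scene. Friction and masses are not known exactly. Their poses are not given: they have to be found in the camera images.
- pail: Small open metal pail, 80 high, outer radius 42 at the rim and 36 at the foot, 0.34 to 0.56 kg with its bail. Origin: centre of its underside, z up. The bail's hinge axis runs along the pail's y axis through its ears, 68 above the underside. At the start the bail lies flat towards the pail's -x side.
- bail (a joint): Angle of the bail in rad: 0 = lying flat towards the pail's -x side, 1.57 = upright, 3.14 = flat towards +x. It swings freely with slight friction and falls back if let go before upright. Pushing along the bail towards its hinge tips or slides the light pail, so keep to the arc or a few mm outside it while raising.
- bail_grip (a point): Centre of the wooden grip sleeve (12 thick, 34 long, along the pail's y) in the middle of the bail's crossbar, 90 from the hinge axis. The bail is a U of 7 mm round wire, legs at y = -48 and +48, with bare wire on either side of the sleeve. Flat: 42 free between sleeve and rim, room to straddle the sleeve from above; the sleeve spins freely on the wire. Upright on the bench: 158 up.
- stand: Fixed dark steel hanger. Origin on the bench under its post (20 x 36, 207 high); foot 115 x 96 x 8. Two parallel steel prongs reach from the post along the stand's -x at y = -30 and +30, each 8 wide (52 free between them for fingers), undersides at z = 169. They slide in the post as one and are clamped firmly, within 18 either way of mid-reach: this differs each time and is NOT measured.
- notch_mid (a point): Where the notch centres would be at mid-reach: x = -106.5, z = 189 in the stand's frame (z of the 7 mm wire's centre when seated). The true notch is up to 18 nearer or farther in x, to be found by feel or sight. Notch: 11 long in x, floor at z = 185.5, upright sides. Behind it an unyielding back wall, 10 long, top at z = 208.5; then 52 of low beam up to a cross plate.
- land_mid (a point): Middle of the prongs' level front part at mid-reach: x = -139.5, z = 191.5 (its rubber-lined top) in the stand's frame; 55 long in x, from the free end to the notch. Wire on it has its centre at z = 195. Left loose there and drawn gently to +x (friction up to 5 N), the bail drops into the notch by the pail's weight, then meets the back wall. Over 25 N between pail and hanger is forcing.
- loupe: Black eyepiece loupe, 38 x 38 x 30, a bystander; origin centre of its underside.
- eraser: Blue and white eraser, 18 x 43 x 12, a bystander; origin centre of its underside.
- workpiece2: Dark square workpiece, 46 x 46 x 9, a bystander; origin centre of its underside.

How it is judged:
By the outcome, as a careful person would: the job done as asked, in the order asked, and still so for the second after the job is handed in, with the robot touching nothing.
It also fails if it takes over 58 s, if anything falls off the work surface, if the arm or the gripper's body presses on something with over 40 N, if the wrist force passes 120 N, or if a joint passes its speed limit or range.

## Working session

There is one attempt and no reset: what is moved stays moved. The work goes in short steps, each a Python script; the robot and the scene stay as the last script left them, time stands still between calls to the robot, and variables do not carry over. Pictures are saved under pics/ and viewed, about 8 in all and at most 12, crops included, and the job is handed in when it is done.

```bash
mkdir -p pics; ls
python3 - <<'E'
from station import robot, hand, observe, read_camera, get_calibration
import cv2,numpy as np
s=observe(); print(s)
for n in ["side","top","wrist"]:
    c=get_calibration(n); print(n,{k:np.round(v,4).tolist() for k,v in c.items()})
a=[read_camera(n) for n in ["side","top","wrist"]]
for n,i in zip(["side","top","wrist"],a): cv2.imwrite(f"pics/{n}0.png",i[:,:,::-1])
E
```

```text
pics
{'time': 0.0, 'joint_pos': array([ 1.14740257,  0.33286815, -0.0647153 ,  1.46096647,  0.02159683,
        1.34986493, -0.08847354]), 'qd': array([-1.02157547e-03,  2.43897830e-04, -2.04340316e-04,  3.61697678e-04,
        6.66183235e-04,  2.44032700e-05,  1.51631088e-04]), 'effort': array([-4.35059219e-04, -6.25458956e+01,  4.86954628e-02, -3.91613352e+01,
        1.61689671e-02,  9.84257291e-03, -1.21877156e-05]), 'eef_pos': array([ 0.24371654, -0.5751538 ,  0.25550625]), 'eef_rot': array([ 9.79981263e-01,  1.99088489e-01, -1.68355244e-04, -6.85342516e-04]), 'contact_force': array([-0.54107896, -0.70656768,  0.2510517 ]), 'torque': array([-0.03518081, -0.00065969,  0.03843628]), 'opening': 0.08562239940649645}
side {'vfov': 45.3376, 'cx': 258.3832, 'cy': 189.7597, 'R': [[-0.9987, -0.0517, 0.0036], [-0.0291, 0.5028, -0.8639], [0.0429, -0.8628, -0.5037]], 't': [0.4966, 0.1756, 1.0435]}
top {'vfov': 47.8354, 'cx': 258.2821, 'cy': 192.3141, 'R': [[0.0053, -0.9999, -0.0107], [-0.984, -0.0033, -0.1783], [0.1783, 0.0115, -0.9839]], 't': [-0.0797, 0.52, 1.0318]}
wrist {'vfov': 65.7065, 'cx': 259.9291, 'cy': 189.2753, 'tool_from_camera': [[0.0007, -0.954, -0.2999, 0.0767], [1.0, 0.0008, -0.0001, 0.0003], [0.0003, -0.2999, 0.954, -0.1179], [0.0, 0.0, 0.0, 1.0]]}
```

Run:
```python
import cv2,numpy as np
a=cv2.imread("pics/side0.png");b=cv2.imread("pics/top0.png")
cv2.imwrite("pics/side0b.png",cv2.resize(a,(800,600),interpolation=cv2.INTER_CUBIC))
cv2.imwrite("pics/top0b.png",cv2.resize(b,(800,600),interpolation=cv2.INTER_CUBIC))
```

```text
(no output)
```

View pics/side0b.png

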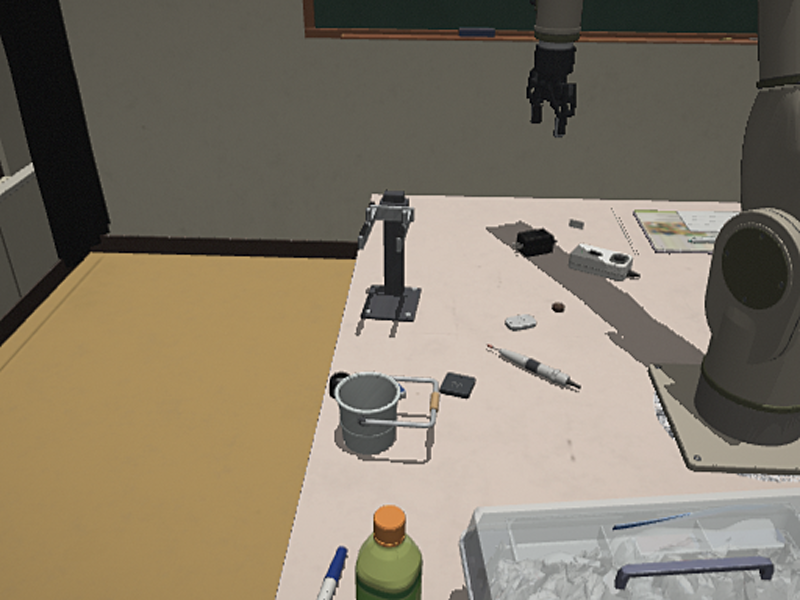

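View pics/top0b.png

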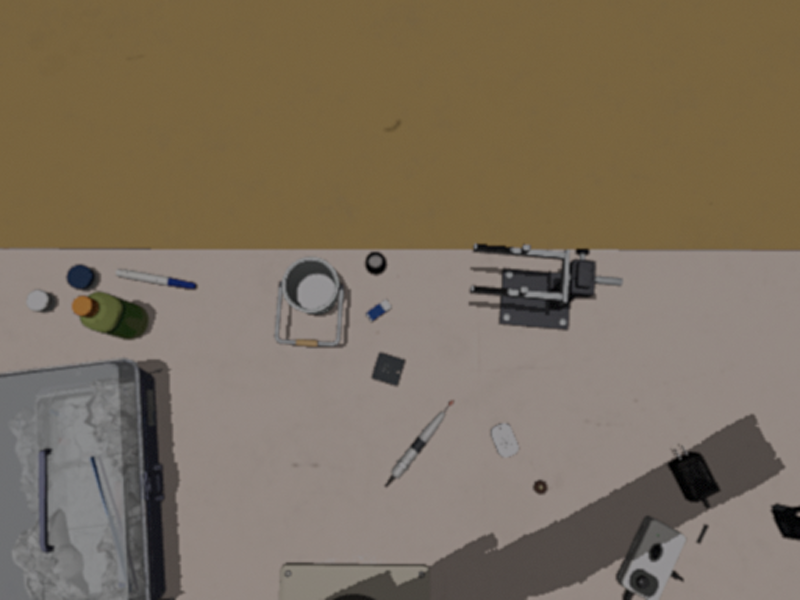

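Run:
```python
import cv2,numpy as np
b=cv2.imread("pics/top0.png");a=cv2.imread("pics/side0.png")
A=cv2.resize(b[150:220,290:405],None,fx=6.9,fy=6.9,interpolation=cv2.INTER_CUBIC)[:,:793]
A=np.clip(A.astype(float)*1.5,0,255).astype(np.uint8)
cv2.imwrite("pics/stand_top.png",A)
from station import get_calibration
import station
def ray(n,u,v):
    c=get_calibration(n);f=192/np.tan(np.radians(c["vfov"]/2));R=np.array(c["R"]);t=np.array(c["t"])
    return -R.T@t, R.T@np.array([(u-c["cx"])/f,(v-c["cy"])/f,1])
def plane(n,u,v,z):
    o,d=ray(n,u,v); return o+d*(z-o[2])/d[2]
for n,im,box in(("top",b,(150,260,160,240)),("side",a,(225,290,255,300))):
    r0,r1,c0,c1=box
    hsv=cv2.cvtColor(im,cv2.COLOR_BGR2HSV)[r0:r1,c0:c1]
    m=cv2.inRange(hsv,(8,90,60),(25,255,255))
    k,l,st,ce=cv2.connectedComponentsWithStats(m)
    for i in range(1,k):
        if st[i,4]>8:
            u,v=ce[i]+[c0,r0]; print(n,st[i],u,v,plane(n,u,v,.068))
            ys,xs=np.where(l==i);print(cv2.minAreaRect(np.c_[xs+c0,ys+r0].astype(np.float32)))
B=cv2.resize(b[155:230,165:240],None,fx=8,fy=8,interpolation=cv2.INTER_CUBIC);B=np.clip(B*1.5,0,255).astype(np.uint8)
cv2.imwrite("pics/pail_top.png",B)
```

```text
top [  0   0  80   9 720] 199.5 154.0 [0.61260002 0.06874503 0.068     ]
((199.5, 154.0), (8.0, 79.0), 90.0)
top [30 68 13  4 44] 196.3409090909091 219.22727272727275 [0.44982443 0.0715823  0.068     ]
((196.0, 219.5), (3.0, 12.0), 90.0)
side [20 26  6 12 48] 277.6458333333333 256.1041666666667 [0.45323704 0.07147933 0.068     ]
((277.6692199707031, 256.64617919921875), (4.465250492095947, 11.287160873413086), 7.125016689300537)
```

View pics/stand_top.png

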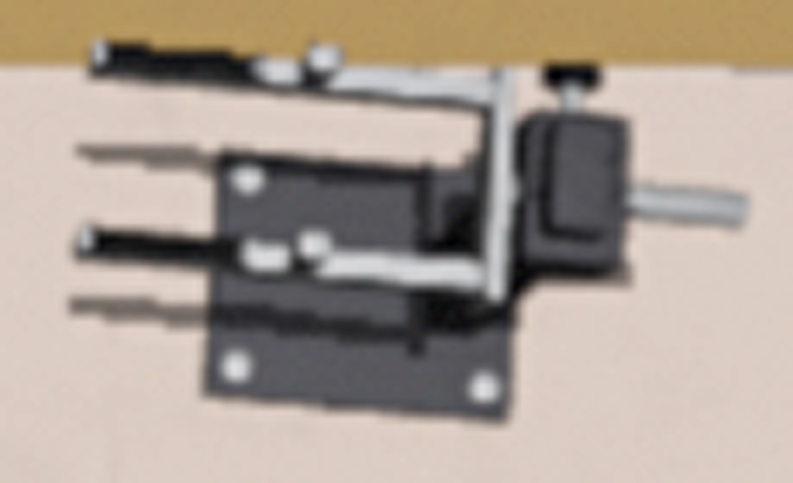

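View pics/pail_top.png

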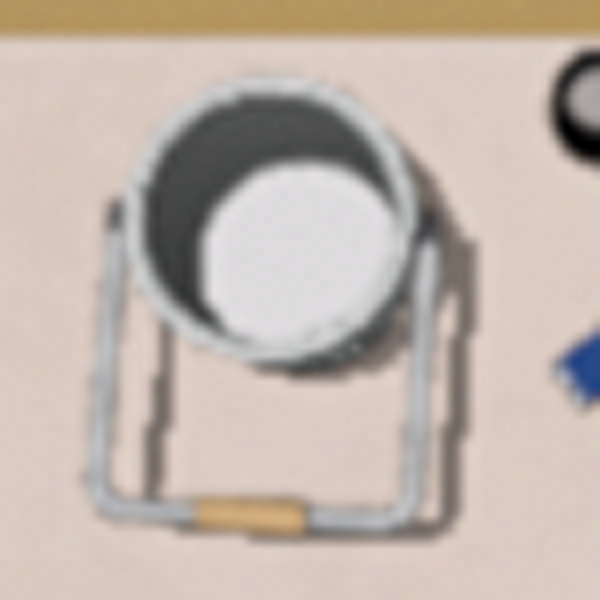

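```bash
cat > h.py <<'E'
import numpy as np, cv2
from station import *
from scipy.spatial.transform import Rotation as Ro
def ray(n,u,v):
    c=get_calibration(n);f=192/np.tan(np.radians(c["vfov"]/2));R=np.array(c["R"]);t=np.array(c["t"])
    return -R.T@t, R.T@np.array([(u-c["cx"])/f,(v-c["cy"])/f,1])
def plane(n,u,v,z):
    o,d=ray(n,u,v); return o+d*(z-o[2])/d[2]
def down(yaw):  # tool z down, jaw axis (tool y) along world yaw
    y=np.array([np.cos(yaw),np.sin(yaw),0]);z=np.array([0,0,-1.])
    return Ro.from_matrix(np.c_[np.cross(y,z),y,z]).as_quat()
def yawof(q): y=Ro.from_quat(q).as_matrix()[:,1]; return np.arctan2(y[1],y[0])
def save(n,name,box=None,k=1):
    im=read_camera(n)[:,:,::-1]; cv2.imwrite(f"pics/{name}_raw.png",im)
    if box: im=im[box[0]:box[1],box[2]:box[3]]
    cv2.imwrite(f"pics/{name}.png",cv2.resize(im,None,fx=k,fy=k,interpolation=cv2.INTER_CUBIC))
E
python3 - <<'E'
from h import *
S=lambda x,y,z:plane("top",290+x/6.9,150+y/6.9,z)
P=lambda x,y,z:plane("top",165+x/8,155+y/8,z)
print("rim",P(272,219,.08),"earmid",(P(117,215,.068)+P(430,230,.068))/2,"grip",P(249,516,.068))
d=P(390,522,.068)-P(120,508,.068);print("bar yaw",np.arctan2(d[1],d[0]),np.linalg.norm(d))
d=P(430,230,.068)-P(117,215,.068);print("ears",np.arctan2(d[1],d[0]),np.linalg.norm(d))
fe,ne=S(95,55,.1915),S(82,240,.1915);print("ends",fe,ne,np.linalg.norm(fe-ne),"mid",(fe+ne)/2)
d=S(480,92,.1915)-fe;d2=S(480,275,.1855)-ne;print("prong yaws",np.arctan2(d[1],d[0]),np.arctan2(d2[1],d2[0]))
c=[S(217,152,.008),S(205,393,.008),S(508,418,.008)]
print(c,"foot x yaw",np.arctan2(*(c[2]-c[1])[1::-1]),np.linalg.norm(c[2]-c[1]),np.linalg.norm(c[1]-c[0]),"mid",(c[0]+c[2])/2)
print("walltops",S(323,57,.2085),S(314,243,.2085),"notch",S(275,70,.1855),S(266,256,.1855))
for p,y in(([.452,.071,.07],np.pi),([.54,.07,.2],0),([.7,-.1,.25],np.pi/2),([.7,-.1,.25],-np.pi/2),([.45,.07,.2],0),([.7,-.18,.2],np.pi/2),([.7,-.18,.2],-np.pi/2)):
    print(p,y,robot.inverse_kinematics(p,down(y)))
print(yawof(observe()["eef_rot"]))
E
```

```text
rim [0.53824624 0.06602892 0.08      ] earmid [0.53960927 0.06739972 0.068     ] grip [0.44916029 0.0720843  0.068     ]
bar yaw -1.6186764027282081 0.08188782796837565
ears -1.6164193678613783 0.0963576822963022
ends [ 0.57039109 -0.17785913  0.1915    ] [ 0.51083069 -0.1730054   0.1915    ] 0.05975784735938466 mid [ 0.54061089 -0.17543226  0.1915    ]
prong yaws -1.6673792649732684 -1.6473842339174423
[array([ 0.58138972, -0.24088156,  0.008     ]), array([ 0.48969725, -0.23453759,  0.008     ]), array([ 0.48076505, -0.34634133,  0.008     ])] foot x yaw -1.6505187413570406 0.11215997766313622 0.09191167684279705 mid [ 0.53107739 -0.29361144  0.008     ]
walltops [ 0.56542764 -0.24671549  0.2085    ] [ 0.50672587 -0.24238145  0.2085    ] notch [ 0.56721109 -0.23541613  0.1855    ] [ 0.50709207 -0.23114629  0.1855    ]
[0.452, 0.071, 0.07] 3.141592653589793 [ 0.83194726  0.45424152 -1.22800066  2.0397685   0.51224556  1.00309236
  2.48718499]
[0.54, 0.07, 0.2] 0 [ 0.53750631  0.31183562 -0.87933341  1.71410599  0.2530128   1.23495279
 -0.40244939]
[0.7, -0.1, 0.25] 1.5707963267948966 [ 0.49889012  0.60828242 -0.68529448  1.18537493  0.37207933  1.46915266
  1.43922926]
[0.7, -0.1, 0.25] -1.5707963267948966 [ 0.35653193  0.55686502 -0.43950781  1.19558673  0.22892379  1.43647085
 -1.62522648]
[0.45, 0.07, 0.2] 0 [ 0.68575773  0.0663871  -0.95247623  1.92315045  0.05848456  1.18052464
 -0.28794806]
[0.7, -0.18, 0.2] 1.5707963267948966 [ 0.58081771  0.66210118 -0.64425977  1.20172249  0.38434533  1.39599226
  1.54652945]
[0.7, -0.18, 0.2] -1.5707963267948966 [ 0.4135561   0.60569047 -0.35738591  1.21402946  0.20526712  1.35650736
 -1.4993456 ]
-1.1699826217762872
```

Run:
```python
from h import *
q=down(-.047)
robot.movep([.451,.0715,.25],q); s=observe(); print(s["time"],s["eef_pos"],s["joint_pos"].round(2))
hand.command_gripper(.045,25)
robot.move_l([.451,.0715,.12])
hit=robot.move_l([.451,.0715,.074],vel=.06,f_stop=6); s=observe();print(hit,s["time"],s["eef_pos"],s["contact_force"],s["opening"])
save("side","s1",(190,310,190,310),5); save("top","t1",(150,270,140,260),5)
```

```text
2.5667 [0.45130622 0.07056943 0.25000025] [ 0.71  0.01 -0.95  1.85  0.01  1.28 -0.29]
False 4.975 [0.45118614 0.07163845 0.07422582] [ 0.38819106  0.1973991  -0.10648241] 0.04513493403747462
```

View pics/s1.png

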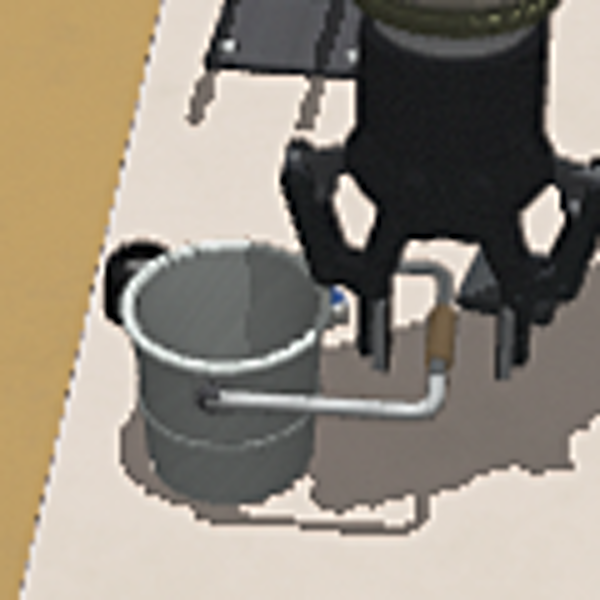

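The sleeve at (440,335) sits centred between the fingers at (375,340) and (510,340). Next I grip it and swing it up the arc.

Run:
```python
from h import *
hand.command_gripper(.02); hand.command_gripper(.0,25); s=observe(); print(s["time"],s["eef_pos"],s["contact_force"].round(2),s["opening"])
p0=s["eef_pos"].copy(); ux=np.array([np.cos(-.047),np.sin(-.047),0])
F0=s["contact_force"]
for th in np.radians([12,24,36,48,60,72,82,90]):
    r=.090+.0008*np.sin(2*th)
    p=p0+ux*(.090-r*np.cos(th)); p[2]+=r*np.sin(th)
    hit=robot.move_l(p,vel=.08,f_stop=10); s=observe()
    print(int(np.degrees(th)+.5),hit,round(s["time"],2),(s["eef_pos"]-p).round(4),(s["contact_force"]-F0).round(2),round(s["opening"],4))
    if hit: break
save("side","s2",(190,310,190,310),4); save("top","t2",(140,270,130,260),4)
a,b=cv2.imread("pics/s2.png"),cv2.imread("pics/t2.png")
b=cv2.resize(b,(320,480)[::1]) if 0 else cv2.resize(b,(480,480)); cv2.imwrite("pics/c2.png",cv2.resize(np.hstack([a,b]),(800,400)))
```

```text
5.6667 [0.45148126 0.07152203 0.07420597] [1.88 0.53 0.69] 0.010946362245848997
12 False 6.06 [-0.0003 -0.      0.0003] [-2.47  0.28 -0.43] 0.0108
24 False 6.44 [-0.0001 -0.      0.0001] [-2.84  0.52 -1.71] 0.0111
36 False 6.83 [0.0002 0.     0.0002] [-3.39  0.19 -1.19] 0.0111
48 False 7.21 [ 0.     -0.     -0.0001] [-1.51 -0.56 -1.57] 0.0109
60 False 7.59 [-0.0002 -0.0001 -0.0001] [-2.86 -2.1   1.71] 0.0108
72 True 7.81 [-0.0099  0.0005 -0.0039] [-6.32 -1.35  6.21] 0.0109
```

View pics/c2.png

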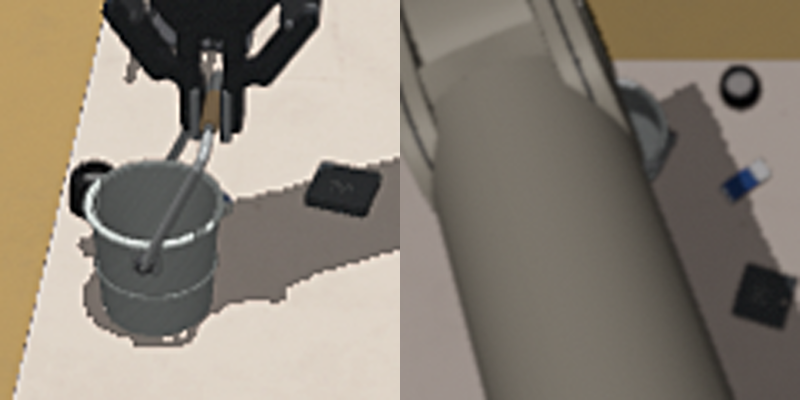

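Contact built up along the bail at about 63° (compression), so my arc is slightly inside the true one. I'll continue with radius feedback.

Run:
```python
from h import *
ux=np.array([np.cos(-.047),np.sin(-.047),0]); p0=np.array([.45148,.07152,.07421]); H=p0+ux*.09
F0=np.array([1.88,.53,.69])*0
s=observe();d=s["eef_pos"]-H; th=np.arctan2(d[2],-d@ux); r=np.hypot(d[2],d@ux); print("th",np.degrees(th),r)
for k in range(16):
    e=-np.cos(th)*ux+np.array([0,0,np.sin(th)])
    fr=(observe()["contact_force"])@e
    if fr>1.5: r+=min(.0012,fr*.0002)
    elif fr<-3: r-=.0005
    if fr<5: th=min(th+np.radians(4),np.pi/2)
    e=-np.cos(th)*ux+np.array([0,0,np.sin(th)])
    robot.move_l(H+r*e,vel=.06,f_stop=8); s=observe()
    print(round(s["time"],2),round(np.degrees(th)),round(r,4),round(fr,2),s["contact_force"].round(2),(s["eef_pos"]-H-r*e).round(4))
    if th>=np.pi/2-1e-6: break
save("side","s3",(190,310,190,310),5)
```

```text
th 64.26690474041796 0.09045649100968846
8.16 64 0.0917 8.15 [ 0.94 -0.6  -2.73] [-0.0002 -0.     -0.0003]
8.42 68 0.0917 -2.88 [-0.01 -0.51 -1.58] [ 0.0004 -0.0001  0.0001]
8.68 72 0.0917 -1.47 [-0.   -0.59  0.15] [0.0003 0.     0.    ]
8.93 76 0.0917 0.14 [ 0.53 -1.33 -1.68] [ 0.0002  0.     -0.    ]
9.19 80 0.0917 -1.78 [-0.17 -0.69 -2.91] [ 0.0001  0.     -0.0001]
9.45 84 0.0917 -2.85 [-0.2  -0.71 -5.04] [ 0.0001  0.0001 -0.0002]
9.71 88 0.0912 -4.99 [ 0.36 -0.1  -5.04] [ 0.0002 -0.     -0.0001]
9.96 90 0.0907 -5.05 [ 0.72 -0.24 -4.66] [ 0.0001  0.     -0.0001]
```

View pics/s3.png

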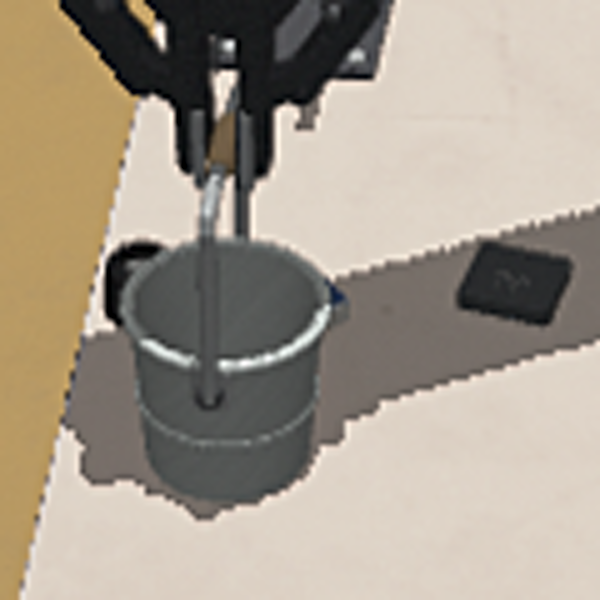

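Run:
```python
from h import *
a=observe()["eef_pos"].copy()
u=np.array([np.cos(-1.65),np.sin(-1.65),0]); end=np.array([.5406,-.1754,0])
b=end-u*.065; b[2]=.245
N=3
for k in range(1,N+1):
    w=k/N; robot.move_l(a+(b-a)*w,frame=down(-.047+(-1.65+.047)*w),vel=.06)
    s=observe(); print(round(s["time"],2),s["eef_pos"].round(4),round(yawof(s["eef_rot"]),3),s["contact_force"].round(2),round(s["opening"],4))
robot.dwell(.5)
save("side","s4",(110,290,170,350),3.3); save("top","t4",(130,250,180,360),3.3)
A,B=cv2.imread("pics/s4.png"),cv2.imread("pics/t4.png"); B=cv2.copyMakeBorder(B,0,A.shape[0]-B.shape[0],0,0,cv2.BORDER_CONSTANT)
cv2.imwrite("pics/c4.png",cv2.resize(np.hstack([A,B]),(800,int(800*A.shape[0]/(A.shape[1]+B.shape[1])))))
```

```text
12.97 [0.5427 0.0084 0.2509] -0.58 [ 0.49 -1.27 -5.26] 0.0107
14.12 [ 0.5443 -0.0508  0.248 ] -1.114 [-1.    0.26 -5.96] 0.0107
15.26 [ 0.5458 -0.1101  0.2451] -1.649 [-0.87 -0.1  -4.08] 0.0107
```

View pics/c4.png

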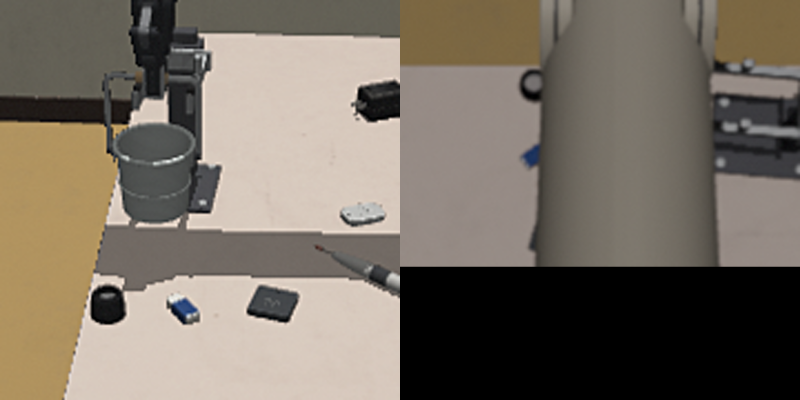

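Pail hangs level, in front of the prongs (picture: pail at (155,175), prongs behind at (190,45)); bystanders untouched. Next I move over the land and lower it by feel.

Run:
```python
from h import *
u=np.array([np.cos(-1.65),np.sin(-1.65),0]); end=np.array([.5406,-.1754,0])
P=lambda x,z: end+u*x+np.array([0,0,z])
print(robot.move_l(P(.025,.228),vel=.07,f_stop=6)); robot.dwell(.4)
print(robot.move_l(P(.025,.206),vel=.04,f_stop=4)); robot.dwell(.3); print(observe()["contact_force"].round(2))
hit=robot.move_l(P(.025,.1985),vel=.008,f_stop=3.2)
robot.dwell(.2); s=observe(); print(hit,s["time"],s["eef_pos"],s["contact_force"].round(2))
save("side","s5",(100,220,190,310),5)
```

```text
False
False
[-0.59  0.52 -4.88]
True 19.5583 [ 0.53854235 -0.20031029  0.2008661 ] [ 0.55 -1.33  6.05]
```

View pics/s5.png

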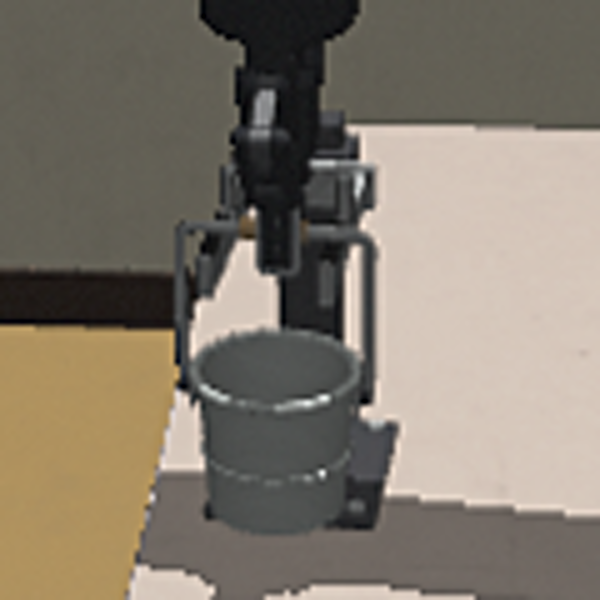

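Run:
```python
from h import *
u=np.array([np.cos(-1.65),np.sin(-1.65),0]); end=np.array([.5406,-.1754,0])
P=lambda x,z: end+u*x+np.array([0,0,z])
st=lambda t,h=None:(lambda s:print(t,h,round(s["time"],2),"x",round((s["eef_pos"]-end)@u,4),s["eef_pos"].round(4),"fu",round(s["contact_force"]@u,2),s["contact_force"].round(2),round(s["opening"],4)))(observe())
hand.command_gripper(.019,20); robot.dwell(.2); st("open")
for x in (.040,.050,.056,.062,.068,.075):
    h=robot.move_l(P(x,.201),vel=.02,f_stop=9); st(x,h)
    if h: break
save("side","s6",(100,220,190,310),5)
```

```text
open None 20.06 x 0.0249 [ 0.5375 -0.2001  0.1994] fu -0.47 [0.48 0.43 0.17] 0.019
0.04 False 20.97 x 0.0402 [ 0.5374 -0.2155  0.201 ] fu -0.63 [ 0.1   0.62 -0.32] 0.0188
0.05 False 21.62 x 0.0504 [ 0.5366 -0.2256  0.201 ] fu -1.51 [ 0.48  1.48 -0.06] 0.0191
0.056 False 22.07 x 0.0566 [ 0.5361 -0.2318  0.201 ] fu -0.53 [ 1.18  0.44 -0.01] 0.0191
0.062 False 22.52 x 0.0614 [ 0.5358 -0.2366  0.201 ] fu -2.95 [0.98 2.88 0.26] 0.0193
0.068 True 22.75 x 0.0613 [ 0.5357 -0.2365  0.2005] fu -1.64 [0.82 1.58 0.44] 0.0192
```

View pics/s6.png

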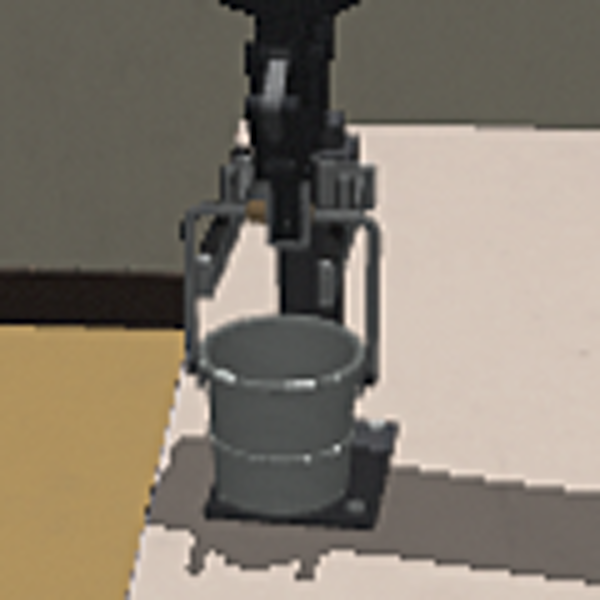

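Run:
```python
from h import *
u=np.array([np.cos(-1.65),np.sin(-1.65),0]); end=np.array([.5406,-.1754,0])
P=lambda x,z: end+u*x+np.array([0,0,z])
def st(t,h=None):
    s=observe(); print(t,h,round(s["time"],2),"x",round((s["eef_pos"]-end)@u,4),"fu",round(s["contact_force"]@u,2),s["contact_force"].round(2)); return (s["eef_pos"]-end)@u
for x in (.063,.065,.067,.069,.071):
    h=robot.move_l(P(x,.201),vel=.015,f_stop=7); robot.dwell(.1); xx=st(x,h)
    if h: break
# feel backwards: free play of the fingers is ~7 mm, then notch front
x=xx
while x>xx-.018:
    x-=.002; h=robot.move_l(P(x,.201),vel=.015,f_stop=7); robot.dwell(.05); x2=st("back",h)
    if h or observe()["contact_force"]@u>5.5: break
```

```text
0.063 True 23.12 x 0.0613 fu -0.28 [0.13 0.27 0.35]
back False 23.43 x 0.0594 fu -0.33 [-0.37  0.36 -0.17]
back False 23.77 x 0.0572 fu -0.09 [ 0.42  0.05 -0.04]
back False 24.1 x 0.0552 fu -0.08 [0.62 0.03 0.72]
back False 24.43 x 0.0535 fu 1.53 [ 0.61 -1.58  0.36]
back False 24.77 x 0.0513 fu 2.38 [-0.15 -2.37 -1.19]
back False 25.1 x 0.0498 fu 5.53 [-0.51 -5.51 -0.02]
```

Total finger travel 11.3 mm, minus 7.2 mm finger play, leaves 4.1 mm. That matches the notch play (11−7 = 4 mm), so the bail is blocked both ways. I'll release, back off and look.

Run:
```python
from h import *
u=np.array([np.cos(-1.65),np.sin(-1.65),0]); end=np.array([.5406,-.1754,0])
P=lambda x,z: end+u*x+np.array([0,0,z])
robot.move_l(P(.0557,.201),vel=.02); robot.dwell(.3); print(observe()["contact_force"].round(2))
hand.command_gripper(.040); print(observe()["opening"])
print(robot.move_l(P(.0557,.25),vel=.04,f_stop=5)); print(robot.move_l(P(.0557,.33),vel=.1,f_stop=6))
robot.movep([.45,-.02,.40],down(-1.65)); robot.dwell(.5); s=observe();print(s["time"],s["eef_pos"],s["contact_force"])
save("side","s7",(100,220,190,310),4); save("top","t7",(150,220,290,405),4)
r1=cv2.imread("pics/s7_raw.png"); robot.dwell(.7); save("side","s8"); print("diff",np.abs(cv2.imread("pics/s8_raw.png").astype(int)-r1)[100:220,190:310].max())
A,B=cv2.imread("pics/s7.png"),cv2.imread("pics/t7.png"); B=cv2.resize(B,(320,int(320*B.shape[0]/B.shape[1]))) if 0 else B
B=np.clip(B*1.4,0,255).astype(np.uint8);B=cv2.copyMakeBorder(B,0,A.shape[0]-B.shape[0],0,0,cv2.BORDER_CONSTANT)
C=np.hstack([A,B]);cv2.imwrite("pics/c7.png",cv2.resize(C,(800,int(800*C.shape[0]/C.shape[1]))))
c=get_calibration("side");f=192/np.tan(np.radians(c["vfov"]/2))
for w in(.0557,.0605):
  for z in(.189,.195,.212):
    for y in (-.048,0,.048):
        v=np.array([-u[1],u[0],0]); X=np.array(c["R"])@(P(w,z)+v*y)+c["t"]; q=X[:2]/X[2]*f+[c["cx"],c["cy"]]; print(w,z,y,((q-[190,100])*4).round(1))
```

```text
[-0.75 -0.77  0.02]
0.040039914761385215
False
False
29.9667 [ 0.45007096 -0.02012646  0.39990157] [-0.64717534  0.7072481  -0.1064541 ]
diff 14
0.0557 0.189 -0.048 [307.2 175.7]
0.0557 0.189 0 [232.3 171.4]
0.0557 0.189 0.048 [158.1 167.1]
0.0557 0.195 -0.048 [307.3 167.1]
0.0557 0.195 0 [232.2 162.7]
0.0557 0.195 0.048 [157.8 158.4]
0.0557 0.212 -0.048 [307.7 142.2]
0.0557 0.212 0 [232. 138.]
0.0557 0.212 0.048 [157.  133.8]
0.0605 0.189 -0.048 [308.1 172.6]
0.0605 0.189 0 [233.4 168.3]
0.0605 0.189 0.048 [159.4 164. ]
0.0605 0.195 -0.048 [308.2 164. ]
0.0605 0.195 0 [233.3 159.7]
0.0605 0.195 0.048 [159.2 155.4]
0.0605 0.212 -0.048 [308.5 139.2]
0.0605 0.212 0 [233.1 135. ]
0.0605 0.212 0.048 [158.4 130.8]
```

View pics/c7.png

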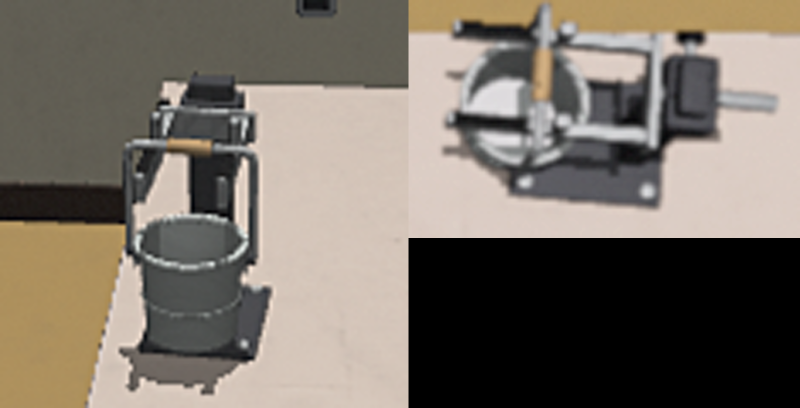

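Run:
```python
from h import *
u=np.array([np.cos(-1.65),np.sin(-1.65),0]); end=np.array([.5406,-.1754,0])
robot.dwell(2)
ims={n:[read_camera(n)] for n in("side","top")}; robot.dwell(.6)
O={}
for n,(r0,r1,c0,c1) in(("side",(100,220,190,310)),("top",(160,190,315,345))):
    ims[n].append(read_camera(n)); d=np.abs(ims[n][0].astype(int)-ims[n][1])[r0:r1,c0:c1].max(2)
    h=cv2.cvtColor(ims[n][1],cv2.COLOR_RGB2HSV)[r0:r1,c0:c1]; m=cv2.inRange(h,(8,90,60),(25,255,255))
    k,l,s,ce=cv2.connectedComponentsWithStats(m); 
    for i in range(1,k): print(n,s[i],ce[i]+[c0,r0])
    i=[i for i in range(1,k) if s[i,4]<200]; i=max(i,key=lambda j:s[j,4]); O[n]=ray(n,*(ce[i]+[c0,r0])); print(n,"diff",d.max(),(d>12).sum())
(o1,d1),(o2,d2)=O["side"],O["top"]
t=np.linalg.lstsq(np.c_[d1,-d2],o2-o1,rcond=None)[0]; a,b=o1+d1*t[0],o2+d2*t[1]
print((a+b)/2,"gap",np.linalg.norm(a-b),"along",((a+b)/2-end)@u)
```

```text
side [49 41 13  5 54] [245.33333333 142.68518519]
side [   0   65   37   55 1725] [205.40695652 190.30724638]
side diff 8 0
top [11  5  6 14 70] [328.92857143 171.4       ]
top diff 3 0
[ 0.54232069 -0.23241219  0.1883398 ] gap 0.002022383400187292 along 0.05669731740770941
```

```bash
python3 -c "
from station import *
robot.close_job(); print(observe()['time'])"
```

```text
the job is handed in; nothing more can be done
the job is handed in; nothing more can be done
```

The pail is hanging on the hanger with its bail in the notches of both prongs, and the job is handed in. By the last clock reading plus the final waits, it took about 33 s of the 58 s.

**How it went:** I gripped the sleeve, swung the bail upright with the pail standing on the bench, then lifted it and turned it about 92°. I laid the wire on the prongs by touch (contact within 0.2 mm of the expected height). Then I loosened the fingers and drew the bail gently until it dropped in and met the back wall.

**Last checks before handing in:**
- **Fit by feel:** the bail was stopped in both directions with about 4.1 mm of play, against 4 mm expected in the notch.
- **Fit by sight:** two camera views put the sleeve at z = 0.188, where seated is 0.189 and resting on the front part of the prongs is 0.195. They disagreed by about 2 mm. I judged both prongs seated from the level crossbar in the picture, not from a separate measurement on each.
- **Hanging free and still:** views 0.6 s apart showed no change, with the gripper well clear. I saw the small things where they started, though not in a final full view.

**What did not go cleanly:**
- **Raising the bail:** at about 64° my arc was slightly too tight and it pressed about 8 N along the bail. The arm stopped and I widened the arc. Near upright it was then pulling about 5 N, close to the pail's whole weight, so the pail may have been just off the bench. I lowered it until it stood again before lifting.
- **Laying the wire down:** the stop overshot and pressed the prongs with about 11 N, under the 25 N limit.
- **Notch position:** by feel it was about 5 mm nearer the prongs' free ends than my first picture estimate. The final view agreed with the feel to 1 mm.

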